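# Clip the handle on the sweet dish and turn it to the bell

## Task

Press the loose handle down into the two sprung clips of the white dish until both orange jaws have closed over it, then lift the dish by that handle about 10 cm straight up and give it a quarter turn so that its red tab points at the counter bell. Keep the dish level all the time so that the ball stays in its middle, leave the other things alone, and finish holding the dish still in the air by its handle, not putting it down.

Things in the scene. Friction and masses are not known exactly. Their poses are not given: they have to be found in the camera images.
- dish: Round white shallow dish, 123 mm across, rim 16 mm high, 0.44 kg, loose on the table. Origin at the centre of its underside, z up, +x towards the red tab. Inside it is a 7 degree cone, lowest in the middle. On its y axis, 55 mm either side of the centre, stand two clip posts (12 to 15 mm long in y): forks open at the top, a fixed steel prong on one side, an orange sprung jaw on the other.
- seat (a point): Where the handle's middle must come: 0, 0, 70 mm in the dish frame, axes as the dish's; the handle lies along y, either way round. The clip slots are 13 mm wide, centred on x = 0, with floors 64 mm up and tops 96 mm up. The bars meet the sloped jaws about 25 mm above the seat; pressing down with 5 to 20 N opens them, and at the seat they spring closed and then carry the dish.
- dish_middle (a point): Centre of the ball when it rests in the middle of the dish: 19 mm above the dish's origin; axes as the dish's.
- tab (a point): Outer part of the red tab, in the dish frame 85, 0, 11 mm (top of the tab 11 mm up).
- handle: Loose clip-on handle, 158 mm long, 0.07 kg, lying along its x axis, z up. Black grip in the middle, 70 long x 18 wide x 22 mm high; on each side a bare steel bar 12 x 12 mm, its centre 11 mm above the grip's underside, then a black end cap 14 x 16 mm. Origin at the centre of the grip's underside. Either end may go in either clip.
- handle_mid (a point): Middle of the handle: in the handle frame 0, 0, 11 mm; x along the handle.
- ball_center (a point): Centre of the loose red ball, a round hard sweet of 22 mm diameter, 15 g, which rolls freely in the dish.
- jaw_a (a joint): Orange sprung jaw of the post at +y of the dish, on that post's +x side (the fixed prong is on -x): 0 closed, about 0.2 rad as the bar passes, 0.45 at its stop; opens outwards, its spring closes it.
- jaw_b (a joint): Orange sprung jaw of the post at -y, on that post's -x side; values as for jaw_a.
- bell: Counter bell, silver dome on a black foot, 84 mm across, 66 mm high, about 160 mm from the dish's centre on its -y side (so the tab must turn clockwise seen from above by about a quarter turn). Origin at the centre of its underside. Bystander: leave where it is.
- dredge: Steel dredge shaker, 59 mm across, 97 mm high. Origin under its centre. Bystander.
- steel_cup: Steel sauce cup, 67 mm across, 36 mm high. Origin under its centre. Bystander.
- shaker: Small clear shaker with a steel top, 44 mm across, 90 mm high. Origin under its centre. Bystander.
- can_opener: Tall bench can opener bolted to the right front corner of the table, to the robot's right of the work: steel post about 0.42 m high, its crank up to about 0.48 m. Origin on the table near its foot. Fixed: an obstacle on the way from the arm's start pose; swing over or round it.

How it is judged (in metres and radians):
On the way, in this order (a step that is already met when the one before it is completed fails the run):
1. the handle sits in both clips of the dish, jaws closed over it, the dish still on the table (distance between handle_mid and seat below 0.012 m and z of handle_mid in the frame of seat below 0.003 m and angle between the x axis of handle and the y axis of dish, either way round below 0.12 rad and value of joint each of jaw_a, jaw_b below 0.08 rad and height (world z) of dish below 0.02 m), for 0.2 s.
2. the dish hangs from its handle at least 5 cm above the table, ball in the middle (height (world z) of dish above 0.05 m and distance between handle_mid and seat below 0.014 m and distance between ball_center and dish_middle below 0.015 m), for 0.1 s.
At the end, for the whole second after the job is handed in: Held in the air by the gripped handle in both closed clips: dish 6 to 18 cm up, within 8 degrees of level, still, touched only by the handle, ball within 12 mm of the middle, tab pointing at the bell (bell's centre within 35 mm of the tab's line, over 10 cm ahead of the dish's centre) (height (world z) of dish between 0.06 and 0.18 m and angle between dish's own z axis and vertical below 0.14 rad and distance between ball_center and dish_middle below 0.012 m and x of bell in the frame of dish above 0.1 m and y of bell in the frame of dish between -0.035 and 0.035 m and distance between handle_mid and seat below 0.014 m and angle between the x axis of handle and the y axis of dish, either way round below 0.12 rad and value of joint each of jaw_a, jaw_b below 0.08 rad and contact force between handle and the fingers above 1 N and contact force between dish and handle above 1 N and contact force between dish and the arm below 0.5 N and contact force between dish and the fingers below 0.5 N and linear speed of dish below 0.03 m/s and angular speed of dish below 0.2 rad/s); the arm keeps its last pose, push and grip.
It fails at once if the ball leaves the middle of the dish (over 25 mm off) (distance between ball_center and dish_middle above 0.025 m).
It fails at once if the dish is tilted over 14 degrees (angle between dish's own z axis and vertical above 0.25 rad).
It fails at once if a bystander (bell, dredge shaker, sauce cup, small shaker) is shifted over 2 cm or knocked over (distance of any of bell, dredge, steel_cup, shaker from where it was at the start of the episode above 0.02 m or angle between any of bell, dredge, steel_cup, shaker's own z axis and vertical above 0.4 rad).
It also fails if it takes over 61 s, if anything falls off the work surface, if the arm or the gripper's body presses on something with over 40 N, if the wrist force passes 120 N, or if a joint passes its speed limit or range.

## Robot

A 6-joint arm with a two-finger parallel gripper is mounted at the origin on a cart in front of the work surface, level with it; the furniture and walls round the work are solid. World frame = base frame: x ahead of the robot, y to its left, z up, the work surface at z = 0. Lengths are in mm, angles in rad, forces in N, time in s.
With the tool pointing down it reaches from about 350 to 975 mm from the base axis. Payload 7.1 kg.
Tool frame: the origin (TCP) lies between the finger pads; the fingertips stand 17 mm ahead of it and the grasp point (between the pads) lies 2 mm behind it; z points along the fingers, y is the line along which they close (so a half turn about z gives the same grasp; the last joint's range is limited). The gripper opens to 88 mm and grips with 3 to 60 N. Pads are 20 mm wide; open, the fingers measure 115 mm over their backs; the gripper's body (75 mm by 178 mm) begins 61 mm behind the grasp point.
Start: joints at [-1.259, 0.423, 1.63, -0, 1.089, -0.019], TCP at [203.017, -591.091, 239.675] pointing down, gripper open.
Joint ranges: [-3, 3], [-0.9, 2.11], [0.09, 2.58], [-1.31, 4.45], [0.11, 2.69], [-2.54, 2.54]. Speed limits (rad/s): [2.39, 2.39, 3.01, 3.14, 3.14, 3.14].

## Interface

Orientations are given as a rotation vector (axis times angle).
In Python, from workcell import ctrl, viewer gives the robot as it stands (ctrl), with the cameras (viewer).
- The arm moves only by the shell command python3 jog.py 'ROWS' [OPENING]. ROWS is a JSON list of rows, 1 to 5 of them, each of 6 numbers: dx, dy, dz in mm, then a rotation vector rx, ry, rz in rad; each row shifts and turns the commanded pose from where the row before left it, along the tool's axes as they then stand; what a row does not reach is not made up. A row lasts 1/12 s, in which the tool goes at most 41.7 mm and 0.125 rad, less where a joint would pass 70% of its speed; a pose out of reach is approached as far as the arm can. OPENING is the finger opening in mm, set as the command begins (- or left out keeps the last). The fingers move at their own pace and stop on an object; the grip force is fixed at half the most. Time passes only in rows, so rows that do not move let the fingers close. It prints the time, the measured TCP pose, the force, the opening and the grip force at its end.
- ctrl.get_obs(): the state, without advancing time (a new reading comes with each control period).
- viewer.get_image(name): name is "scene" or "top"; returns a dict with "img" (420x560x3 uint8, red, green, blue), "fx", "fy", "cx", "cy" (pixels), "R" (3x3) and "t" (3): a world point X has camera coordinates R X + t. Camera axes: x right, y down, z forward; pixel columns grow to the right and rows downward; lengths in mm; the calibration is good to about 2 mm. A picture is of the moment at which its call begins. There is no depth.
- ctrl.close_job(): hands the job in; it is judged then, once.
The state is a dict: "t": time; "qpos": joint angles; "qvel": joint speeds; "joint_torque": joint torques, N m; "ee_pos": TCP position; "orientation": TCP orientation; "ft_force": force on the tool from outside, world axes, zero at the start; "moment": the same for the moment, N m; "width": finger opening in mm; "grasp_force": force on a finger pad.
Only numpy, scipy, OpenCV 4.12 (cv2) and the standard library are available. Lean on these libraries where they do the work, as an engineer would, in place of code of your own. Each camera call takes 0.05 s, during which the arm holds its last target. There are 200 camera calls.

## Working session

There is one attempt and no reset: what is moved stays moved. The work goes in short steps, Python scripts to look and compute and a shell command to move; the robot and the scene stay as the last step left them, time stands still between calls to the robot, and variables do not carry over. Pictures are saved under pics/ and viewed, at most 11 in all, crops included, and the job is handed in when it is done.

```bash
ls; mkdir -p pics
python3 - <<'E'
from workcell import ctrl, viewer
import cv2,pickle
d={}
for n in("scene","top"):
    c=viewer.get_image(n); d[n]=c; cv2.imwrite(f"pics/{n}0.png",c["img"][:,:,::-1]); print(n,c["fx"],c["cx"],c["cy"],c["R"],c["t"])
pickle.dump(d,open("c0.pkl","wb"))
o=ctrl.get_obs();print(o)
E
```

```text
jog.py
pics
workcell.py
scene 521.7266394434383 282.08011289740324 211.3874483977778 [[-0.80288296 -0.59610988 -0.00565398]
 [-0.38239146  0.52226163 -0.76224639]
 [ 0.45733546 -0.6098326  -0.64726229]] [ 526.47594228  179.24832425 1122.92396651]
top 407.20288580410005 283.49662523959313 207.1886247906375 [[-0.02483942 -0.99896176 -0.03818905]
 [-0.99637393  0.02784849 -0.08039555]
 [ 0.08137559  0.0360536  -0.9960312 ]] [207.94535471 530.33838318 847.90895845]
{'t': 0.1, 'qpos': array([-1.25894110e+00,  4.23784529e-01,  1.63059421e+00,  8.57631227e-06,
        1.08860551e+00, -1.90018965e-02]), 'qvel': array([ 0.00157284, -0.00081124, -0.00219665,  0.00142017, -0.00023861,
        0.0019359 ]), 'joint_torque': array([-1.31409077e-03, -5.45616603e+01, -2.74325985e+01,  6.44627027e-02,
        1.88908051e-02, -4.70894884e-05]), 'ee_pos': array([ 202.91324316, -590.64207664,  238.97446857]), 'orientation': array([-3.09734524e+00, -5.17108883e-01,  3.06997067e-04]), 'ft_force': array([-0.53691665,  1.60656667, -0.468282  ]), 'moment': array([-0.00853292, -0.03316741,  0.00838088]), 'grasp_force': 0.0, 'width': 87.80462414606114}
```

View pics/scene0.png

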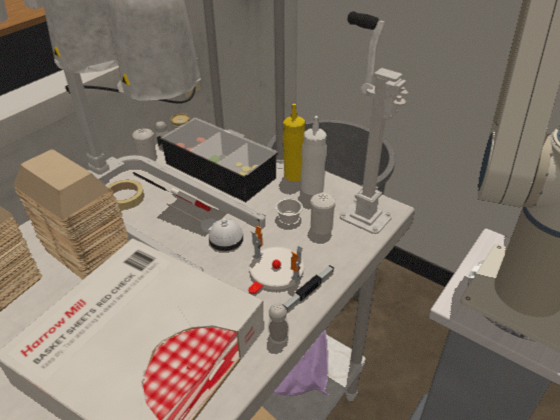

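View pics/top0.png

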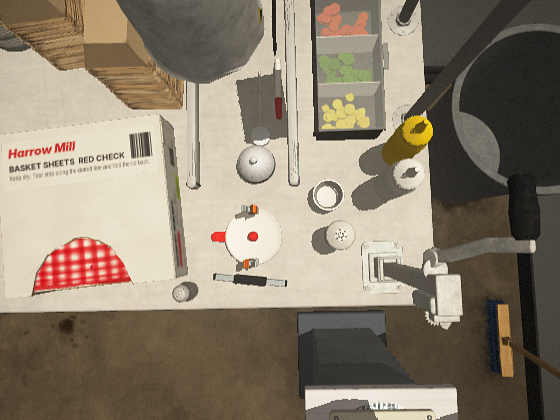

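The scene view shows the dish at about (277,268), with the ball at (277,265) and the tab at (256,288). The orange jaws are at (259,235) and (295,262), the handle at (310,287) and the bell at (226,235). In the top view the dish is at (253,237), the tab at (218,237), the handle at (250,280) and the bell at (255,165). I'll enlarge both.

```bash
cat > h.py <<'E'
import numpy as np,cv2
from workcell import ctrl, viewer
def ray(c,p):
    R=np.array(c["R"]);t=np.array(c["t"])
    d=R.T@np.array([(p[0]-c["cx"])/c["fx"],(p[1]-c["cy"])/c["fy"],1.]);return -R.T@t,d/np.linalg.norm(d)
def plane(c,p,z):
    o,d=ray(c,p);return o+d*(z-o[2])/d[2]
def tri(c1,p1,c2,p2):
    o1,d1=ray(c1,p1);o2,d2=ray(c2,p2)
    s=np.linalg.lstsq(np.c_[d1,-d2],o2-o1,rcond=None)[0]
    a=o1+s[0]*d1;b=o2+s[1]*d2;return (a+b)/2,np.linalg.norm(a-b)
def blobs(img,kind,box,amin=8):
    h=cv2.cvtColor(img,cv2.COLOR_RGB2HSV);H,S,V=[h[...,i].astype(int) for i in range(3)]
    m={"red":((H<5)|(H>174))&(S>170)&(V>90),"orange":(H>=6)&(H<18)&(S>150)&(V>80),"black":(V<50)}[kind]
    k=np.zeros(m.shape,np.uint8);x0,y0,x1,y1=box;k[y0:y1,x0:x1]=m[y0:y1,x0:x1]
    n,l,s,c=cv2.connectedComponentsWithStats(k)
    return [(s[i,4],c[i].round(1).tolist(),s[i,:4].tolist()) for i in range(1,n) if s[i,4]>=amin]
E
python3 - <<'E'
from h import *;import pickle
d=pickle.load(open("c0.pkl","rb"))
s,t=d["scene"]["img"],d["top"]["img"]
a=cv2.resize(s[215:335,230:350],None,fx=4.5,fy=4.5,interpolation=cv2.INTER_CUBIC)
b=cv2.resize(t[195:305,205:305],None,fx=4.9,fy=4.9,interpolation=cv2.INTER_CUBIC)[:540]
a=cv2.resize(a,(400,400));b=cv2.resize(t[195:295,200:300],(400,400),interpolation=cv2.INTER_CUBIC)
cv2.imwrite("pics/crop0.png",np.hstack([a,b])[:,:,::-1])
for n,bx in(("scene",(235,215,345,320)),("top",(205,195,300,295))):
    for k in("red","orange","black"):print(n,k,blobs(d[n]["img"],k,bx))
E
```

```text
scene red [(np.int32(50), [276.0, 263.9], [273, 260, 7, 9]), (np.int32(102), [254.9, 287.4], [249, 281, 14, 13])]
scene orange [(np.int32(68), [258.8, 233.2], [255, 226, 7, 19]), (np.int32(88), [294.2, 261.9], [291, 252, 8, 20])]
scene black [(np.int32(23), [237.7, 243.8], [235, 240, 7, 8]), (np.int32(267), [308.9, 287.1], [296, 276, 26, 25])]
top red [(np.int32(120), [218.4, 236.3], [211, 232, 15, 10]), (np.int32(68), [252.8, 236.0], [249, 232, 9, 9])]
top orange [(np.int32(46), [253.5, 208.4], [250, 205, 7, 8]), (np.int32(48), [246.1, 263.2], [243, 259, 8, 9])]
top black [(np.int32(8), [249.5, 276.0], [246, 276, 8, 1]), (np.int32(9), [285.7, 283.0], [285, 280, 2, 6])]
```

View pics/crop0.png

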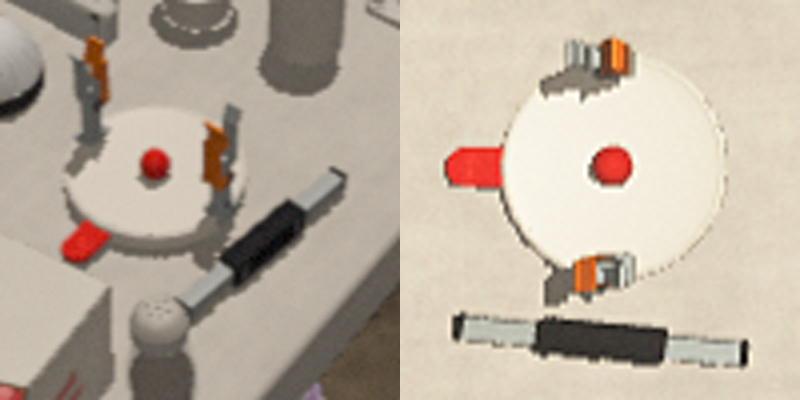

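The crop shows the dish with both forks upright, the ball in its middle and the handle lying along image x. In the top view the grip runs from about (234,279) to (267,282), and the caps are at (215,276) and (286,283). Next I'll triangulate these points.

Run:
```python
from h import *;import pickle
np.set_printoptions(precision=1,suppress=True)
d=pickle.load(open("c0.pkl","rb"));S,T=d["scene"],d["top"]
def dk(img,box,v):
    g=cv2.cvtColor(img,cv2.COLOR_RGB2HSV)[...,2];m=np.zeros_like(g);x0,y0,x1,y1=box
    m[y0:y1,x0:x1]=(g[y0:y1,x0:x1]<v)*255
    c,_=cv2.findContours(m,0,1);c=max(c,key=cv2.contourArea);return cv2.minAreaRect(c)
gt=dk(T["img"],(228,268,274,292),80);gs=dk(S["img"],(290,270,330,305),60);print("grip",gt,gs)
g,e=tri(S,gs[0],T,gt[0]);print("grip tri",g,e,"plane22",plane(T,gt[0],22),plane(S,gs[0],16))
l=plane(T,(214.7,276.4),17);r=plane(T,(286,283),17)
print("ends",l,r,(l+r)/2,np.linalg.norm(l-r),"angle deg from y",np.degrees(np.arctan2((l-r)[0],(l-r)[1])))
b,e=tri(S,(276,263.9),T,(252.8,236));print("ball",b,e)
t,e=tri(S,(254.9,287.4),T,(218.4,236.3));print("tab",t,e, "plane",plane(T,(218.4,236.3),11))
for n,a,c in(("jawB",(258.8,233.2),(253.5,208.4)),("jawA",(294.2,261.9),(246.1,263.2))):print(n,*tri(S,a,T,c))
# post tops in top view (crop px/4): far post prong+jaw, near
# dish rim white ellipse
i=cv2.cvtColor(T["img"],cv2.COLOR_RGB2HSV);m=((i[...,2]>215)).astype(np.uint8);m[:200]=0;m[275:]=0;m[:,:222]=0;m[:,285:]=0
c,_=cv2.findContours(m,0,1);c=max(c,key=cv2.contourArea);el=cv2.minEnclosingCircle(c);print("rim",el,plane(T,el[0],16),plane(T,(el[0][0]+el[1],el[0][1]),16))
for n,p,z in(("bell",(255.5,165),35),):print(n,plane(T,p,z))
g=cv2.cvtColor(S["img"],cv2.COLOR_RGB2GRAY)
p=plane(S,(226,235),30);print("bellS",p)
print("sh",plane(T,(181,293),88))
```

```text
grip ((249.53192138671875, 279.63323974609375), (32.70267868041992, 9.226052284240723), 4.969740867614746) ((308.69671630859375, 287.3360595703125), (10.370987892150879, 29.576520919799805), 50.19443130493164)
grip tri [382.7 271.2  14.5] 0.3423524084896734 plane22 [383.3 270.2  22. ] [382.1 272.4  16. ]
ends [391.3 345.8  17. ] [374.  192.9  17. ] [382.6 269.3  17. ] 153.91430178235885 angle deg from y 6.424092018751268
ball [476.6 262.1  21.4] 2.103760511925001
tab [477.4 338.   11.7] 0.7027968240455305 plane [477.1 338.   11. ]
jawB [531.1 253.   78.3] 1.2745170248727722
jawA [421.2 271.1  69.1] 1.304579757728391
rim ((253.0, 237.0), 48.270172119140625) [473.6 261.7  16. ] [471.  157.6  16. ]
bell [627.3 251.3  35. ]
bellS [624.  263.9  30. ]
sh [366.2 398.4  88. ]
```

The measured points agree with each other and with the sizes given:

| Item | Position (mm) | Note |
|---|---|---|
| Dish centre | about (476.5, 262) | tab along +y |
| Handle middle | (382.7, 270) | axis 6.4° off y |
| Bell | about (627, 253) | |

The gripper body would hit the near post if I grasped the handle in the middle where it lies. So I'll pick it up by its +y bar, set it down in the open and regrasp it there. First I'll check the neighbours and plan the way over the can opener.

```bash
cat >> h.py <<'E'
from scipy.spatial.transform import Rotation as Ro
def down(az,tilt=0):
    "tool down, tool y at world azimuth az deg; tilt rad about tool y"
    a=np.radians(az);y=np.array([np.cos(a),np.sin(a),0]);z=np.array([0,0,-1.]);x=np.cross(y,z)
    return Ro.from_matrix(np.c_[x,y,z])*Ro.from_rotvec([0,tilt,0])
def delta(p0,R0,p1,R1):
    return np.r_[R0.inv().apply(np.array(p1,float)-p0),(R0.inv()*R1).as_rotvec()]
def plan(*wps):
    o=ctrl.get_obs();p,R=o["ee_pos"],Ro.from_rotvec(o["orientation"])
    print("at",p.round(1),"q",o["qpos"].round(2),"f",o["ft_force"].round(1),"w",round(o["width"],1),"t",o["t"])
    for q,R1 in wps:
        if R1 is None:R1=R
        print((d:=delta(p,R,q,R1)).round(3),"rows",max(np.linalg.norm(d[:3])/40,np.linalg.norm(d[3:])/.12).round(1));p,R=np.array(q,float),R1
E
python3 - <<'E'
from h import *;import pickle
np.set_printoptions(precision=1,suppress=True)
d=pickle.load(open("c0.pkl","rb"));S,T=d["scene"],d["top"]
print("dredge",plane(T,(341,234),97),tri(S,(322,202),T,(341,234)),"cup",plane(T,(328,195),36))
print("shaker",tri(S,(279,314),T,(181,293)))
print("opener foot",plane(T,(363,240),0),plane(T,(403,292),0),"post",plane(T,(375,267),5),plane(S,(367,215),5))
print("head",tri(S,(388,80),T,(447,293)),"crankend",tri(S,(362,20),T,(522,205)))
np.set_printoptions(precision=3)
plan(((203,-591,620),None),((560,-150,620),down(-40)),((500,300,620),down(-6.4)),((388.3,321,120),down(-6.4)))
print(down(-6.4).as_matrix())
E
```

```text
dredge [474.3  80.6  97. ] (array([475.8,  79.8,  80.4]), np.float64(3.1516804426395764)) cup [558.   98.7  36. ]
shaker (array([363.8, 403. ,  71.5]), np.float64(0.7735682520035735))
opener foot [461.2  23.5   0. ] [347.9 -57.3   0. ] post [402.8   1.    5. ] [404.8 -22.    5. ]
head (array([395.3, -17.9, 378.2]), np.float64(0.8787310599612823)) crankend (array([495.5, -69.8, 464.2]), np.float64(0.859036015786719))
at [ 202.9 -590.6  239. ] q [-1.26  0.42  1.63  0.    1.09 -0.02] f [-0.5  1.6 -0.5] w 87.8 t 0.1
[  -0.021   -0.163 -381.026    0.       0.       0.   ] rows 9.5
[ 480.897 -301.111    0.435   -0.001   -0.      -0.542] rows 14.2
[ 306.153 -335.217    0.       0.       0.      -0.586] rows 11.3
[   8.418 -113.345  500.       0.       0.       0.   ] rows 12.8
[[ 0.111  0.994  0.   ]
 [ 0.994 -0.111  0.   ]
 [ 0.     0.    -1.   ]]
```

```bash
python3 jog.py '[[0,0,-38,0,0,0],[0,0,-38,0,0,0],[0,0,-38,0,0,0],[0,0,-38,0,0,0],[0,0,-38,0,0,0]]' 40 && python3 jog.py '[[0,0,-38,0,0,0],[0,0,-38,0,0,0],[0,0,-38,0,0,0],[0,0,-38,0,0,0],[0,0,-38,0,0,0]]'
python3 - <<'E'
from h import *
np.set_printoptions(precision=3,suppress=True)
plan(((560,-150,620),down(-40)),((500,300,620),down(-6.4)))
E
```

```text
t: 0.52
ee_pos: [202.9, -590.6, 431.1]
orientation: [-3.098, -0.517, 0.0]
ft_force: [-0.4, -0.2, -1.1]
width: 58.1
grasp_force: 0.0
t: 0.93
ee_pos: [202.8, -590.6, 621.3]
orientation: [-3.098, -0.517, 0.0]
ft_force: [-0.0, -1.0, 0.7]
width: 40.1
grasp_force: 0.0
at [ 202.8 -590.6  621.3] q [-1.26  0.24  1.05  0.    1.84 -0.02] f [-0.  -1.   0.7] w 40.1 t 0.9333
[ 480.894 -300.665    1.462   -0.001   -0.      -0.542] rows 14.2
[ 306.153 -335.217    0.       0.       0.      -0.586] rows 11.3
```

```bash
for i in 1 2 3; do python3 jog.py '[[32,-20,0,0,0,0],[32,-20,0,0,0,0],[32,-20,0,0,0,0],[32,-20,0,0,0,0],[32,-20,0,0,0,0]]' | grep -E "ee_pos|force"; done
python3 - <<'E'
from h import *
np.set_printoptions(precision=3,suppress=True)
plan(((500,300,620),None),((500,300,620),down(-6.4)))
E
```

```text
ee_pos: [322.5, -443.0, 619.3]
ft_force: [1.7, -0.4, -0.3]
grasp_force: 0.0
ee_pos: [441.4, -296.3, 619.4]
ft_force: [0.7, -0.4, -0.7]
grasp_force: 0.0
ee_pos: [560.3, -149.7, 619.4]
ft_force: [0.9, 0.4, 0.6]
grasp_force: 0.0
at [ 560.3 -149.7  619.4] q [-0.28  0.16  1.16 -0.    1.82  0.96] f [0.9 0.4 0.6] w 40.1 t 2.1833
[  89.04  -444.912   -0.565    0.       0.       0.   ] rows 11.3
[ 0.     0.     0.    -0.001  0.    -1.128] rows 9.4
```

```bash
R='ee_pos|force'; python3 jog.py '[[7.4,-37,0,0,0,0],[7.4,-37,0,0,0,0],[7.4,-37,0,0,0,0],[7.4,-37,0,0,0,0],[7.4,-37,0,0,0,0]]'|grep -E "$R"; python3 jog.py '[[7.4,-37,0,0,0,0],[7.4,-37,0,0,0,0],[7.4,-37,0,0,0,0],[7.4,-37,0,0,0,0],[7.4,-37,0,0,0,0]]'|grep -E "$R";python3 jog.py '[[7.4,-37,0,0,0,0],[7.4,-37,0,0,0,0],[0,0,0,0,0,-0.113],[0,0,0,0,0,-0.113],[0,0,0,0,0,-0.113]]'|grep -E "$R";python3 jog.py '[[0,0,0,0,0,-0.113],[0,0,0,0,0,-0.113],[0,0,0,0,0,-0.113],[0,0,0,0,0,-0.113],[0,0,0,0,0,-0.113]]'|grep -E "$R";python3 jog.py '[[0,0,0,0,0,-0.113],[0,0,0,0,0,-0.113]]'|grep -E "$R"
python3 - <<'E'
from h import *
np.set_printoptions(precision=3,suppress=True)
plan(((388.3,321,220),None),((388.3,321,220),down(-6.4,.12)),((388.3,321,20),None))
print("lean dir of body",-down(-6.4,.12).as_matrix()[:,2])
E
```

```text
ee_pos: [533.9, 37.2, 619.3]
ft_force: [0.9, -0.6, -0.2]
grasp_force: 0.0
ee_pos: [508.6, 224.3, 619.4]
ft_force: [0.1, 0.4, -0.2]
grasp_force: 0.0
ee_pos: [499.0, 298.4, 618.8]
ft_force: [-0.4, -0.2, 0.6]
grasp_force: 0.0
ee_pos: [499.3, 297.3, 619.2]
ft_force: [-0.5, -0.5, -0.7]
grasp_force: 0.0
ee_pos: [499.3, 297.3, 619.2]
ft_force: [0.0, -0.2, -0.4]
grasp_force: 0.0
at [499.3 297.3 619.2] q [ 0.52  0.16  1.16 -0.    1.82  0.62] f [ 0.  -0.2 -0.4] w 39.9 t 4.0167
[  12.268 -112.53   399.252    0.       0.       0.   ] rows 10.4
[ 0.     0.     0.    -0.001  0.121  0.007] rows 1.0
[-23.942   0.    198.562   0.      0.      0.   ] rows 5.0
lean dir of body [-0.013 -0.119  0.993]
```

```bash
R='ee_pos|force'; python3 jog.py '[[1.2,-11.2,40,0,0,0],[1.2,-11.2,40,0,0,0],[1.2,-11.2,40,0,0,0],[1.2,-11.2,40,0,0,0],[1.2,-11.2,40,0,0,0]]'|grep -E "$R"; python3 jog.py '[[1.2,-11.2,40,0,0,0],[1.2,-11.2,40,0,0,0],[1.2,-11.2,40,0,0,0],[1.2,-11.2,40,0,0,0],[1.2,-11.2,40,0,0,0]]'|grep -E "$R"; python3 jog.py '[[0,0,0,0,-0.12,0],[0,0,0,0,0,0]]'|grep -E "$R"
python3 - <<'E'
from h import *
np.set_printoptions(precision=3,suppress=True)
plan(((388.3,321,80),down(-6.4,-.12)),((388.3,321,20),None))
c=viewer.get_image("top");cv2.imwrite("pics/top1.png",cv2.resize(c["img"][195:315,170:330],(800,600))[:,:,::-1])
E
```

```text
ee_pos: [443.3, 309.1, 417.6]
ft_force: [-0.3, 1.3, 0.7]
grasp_force: 0.0
ee_pos: [388.4, 321.3, 218.0]
ft_force: [0.4, 1.9, -1.2]
grasp_force: 0.0
ee_pos: [387.4, 321.0, 216.7]
ft_force: [0.2, 1.4, 0.7]
grasp_force: 0.0
at [387.4 321.  216.7] q [ 0.72  0.32  1.86 -0.1   1.06  0.88] f [0.2 1.4 0.7] w 40.1 t 5.0167
[ 17.667   1.458 135.558  -0.003   0.009   0.004] rows 3.4
[ 7.183 -0.    59.569  0.     0.     0.   ] rows 1.5
```

View pics/top1.png

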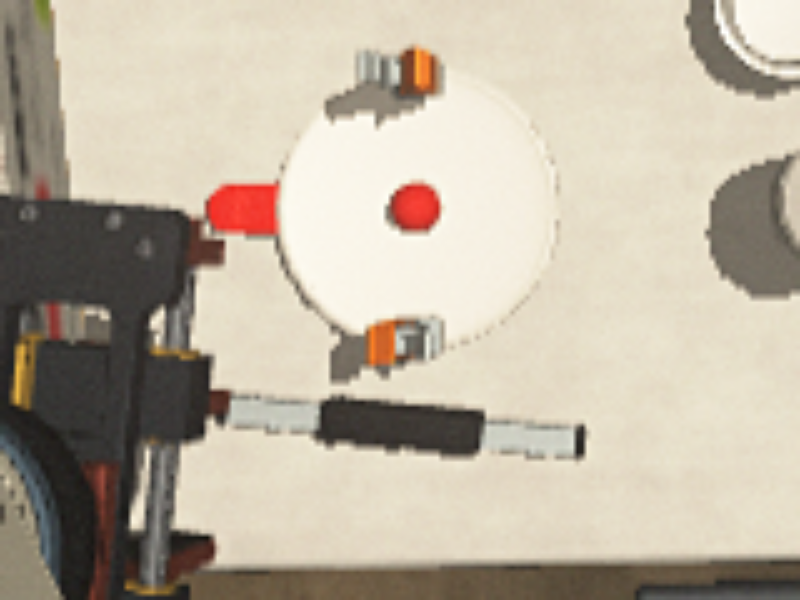

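The view shows the gripper body running along its closing line, with the fingers over the handle's left bar at about (225,400) in the crop. The posts are clear to the right. Now I'll go down and grip the bar.

```bash
R='ee_pos|force|width'; python3 jog.py '[[4.5,0.5,34,0,0,0],[4.5,0.5,34,0,0,0],[4.5,0.5,34,0,0,0],[4.5,0,34,0,0,0],[0,0,0,0,0,0]]'|grep -E "$R"; python3 jog.py '[[1.8,0,15,0,0,0],[1.8,0,15,0,0,0],[1.8,0,15,0,0,0],[1.8,0,14,0,0,0],[0,0,0,0,0,0]]'|grep -E "$R"; python3 jog.py '[[0,0,0,0,0,0],[0,0,0,0,0,0],[0,0,0,0,0,0],[0,0,0,0,0,0],[0,0,0,0,0,0]]' 5|grep -E "$R"
```

```text
ee_pos: [390.0, 321.7, 79.0]
ft_force: [-0.9, -0.7, -0.6]
width: 40.1
grasp_force: 0.0
ee_pos: [392.2, 323.7, 23.9]
ft_force: [-0.7, -0.2, 0.4]
width: 39.8
grasp_force: 0.0
ee_pos: [391.5, 323.5, 24.0]
ft_force: [0.5, 0.8, 4.4]
width: 11.6
grasp_force: 30.0
```

```bash
R='ee_pos|force|width'; python3 jog.py '[[-3.6,0,-30,0,0,0],[-3.6,0,-30,0,0,0],[-3.6,0,-30,0,0,0],[-3.6,0,-30,0,0,0],[0,0,0,0,0,0]]'|grep -E "$R"
python3 - <<'E'
from h import *
np.set_printoptions(precision=3,suppress=True)
o=ctrl.get_obs()["ee_pos"]
plan(((363.5,203.5,o[2]),None),((363.5,203.5,25),down(-6.4,-.12)))
E
```

```text
ee_pos: [393.4, 325.3, 149.1]
ft_force: [1.1, 0.8, -0.8]
width: 11.7
grasp_force: 29.9
at [393.4 325.3 149.1] q [ 0.71  0.42  1.9  -0.1   0.91  0.89] f [ 1.1  0.8 -0.8] w 11.7 t 6.7333
[-123.504  -16.352   13.978    0.       0.       0.   ] rows 3.1
[ 14.055  -0.732 123.322   0.006  -0.007   0.001] rows 3.1
```

```bash
R='ee_pos|force|width'; python3 jog.py '[[-31,-4,3.5,0,0,0],[-31,-4,3.5,0,0,0],[-31,-4,3.5,0,0,0],[-31,-4,3.5,0,0,0],[0,0,0,0,0,0]]'|grep -E "$R"; python3 jog.py '[[3.5,0,30,0,0,0],[3.5,0,30,0,0,0],[3.5,0,30,0,0,0],[0,0,0,0,0,0]]'|grep -E "$R"
python3 - <<'E'
from h import *
np.set_printoptions(precision=3,suppress=True)
plan(((363.5,203.5,26),None))
E
```

```text
ee_pos: [357.8, 196.2, 144.0]
ft_force: [-0.5, -0.5, -2.0]
width: 11.5
grasp_force: 29.9
ee_pos: [358.7, 199.0, 50.2]
ft_force: [-0.6, -0.1, -0.5]
width: 11.8
grasp_force: 29.9
at [358.7 199.   50.2] q [ 0.55  0.51  2.14 -0.17  0.58  0.8 ] f [-0.6 -0.1 -0.5] w 11.8 t 7.4833
[ 7.943  4.395 23.358  0.     0.     0.   ] rows 0.6
```

```bash
R='ee_pos|force|width'; python3 jog.py '[[1,0,8,0,0,0],[1,0,8,0,0,0],[1,0,6,0,0,0],[0,0,0,0,0,0]]'|grep -E "$R"; python3 jog.py '[[0,0,0,0,0,0],[0,0,0,0,0,0],[0,0,0,0,0,0],[0,0,0,0,0,0],[0,0,0,0,0,0]]' 40|grep -E "$R"; python3 jog.py '[[-4,0,-35,0,0,0],[-4,0,-35,0,0,0],[-4,0,-35,0,0,0],[0,0,0,0,0.12,0],[0,0,-20,0,0,0]]'|grep -E "$R";python3 jog.py '[[35,-20,-20,0,0,0],[35,-20,-20,0,0,0],[35,-20,-20,0,0,0],[35,-20,-20,0,0,0],[0,0,0,0,0,0]]'|grep -E "$R"
python3 - <<'E'
from h import *
import pickle
d={n:viewer.get_image(n) for n in("top","scene")};pickle.dump(d,open("c1.pkl","wb"))
a=cv2.resize(d["top"]["img"][190:310,200:360],(400,300));b=cv2.resize(d["scene"]["img"][200:320,230:390],(400,300))
cv2.imwrite("pics/p2.png",np.hstack([a,b])[:,:,::-1])
E
```

```text
ee_pos: [361.7, 201.1, 32.1]
ft_force: [-0.4, 0.0, -0.4]
width: 11.6
grasp_force: 29.9
ee_pos: [361.6, 201.0, 32.4]
ft_force: [-0.2, -1.0, -0.5]
width: 39.3
grasp_force: 0.0
ee_pos: [360.3, 200.7, 157.7]
ft_force: [-0.9, -0.9, -0.7]
width: 39.8
grasp_force: 0.0
ee_pos: [301.8, 344.5, 235.7]
ft_force: [0.6, 0.8, 0.7]
width: 40.4
grasp_force: 0.0
```

View pics/p2.png

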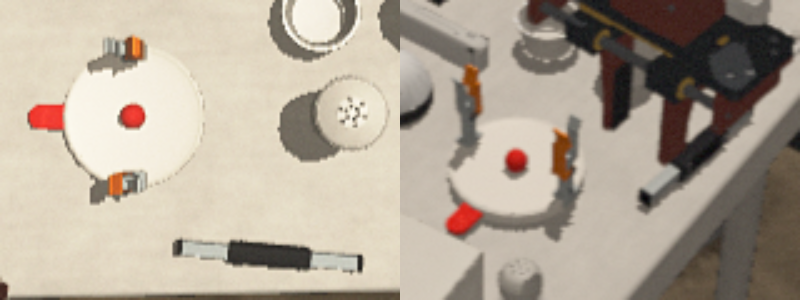

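The handle lies flat on the open table. In the top view its caps are at about px (271,288) and (343,295), and the grip is near (307,292). I'll measure it from the top view at the known heights and cross-check with the near cap.

Run:
```python
from h import *;import pickle
np.set_printoptions(precision=1,suppress=True)
d=pickle.load(open("c1.pkl","rb"));S,T=d["scene"],d["top"]
g=cv2.cvtColor(T["img"],cv2.COLOR_RGB2HSV)[...,2]
m=np.zeros_like(g);m[280:302,262:352]=(g[280:302,262:352]<80)*255
n,l,s,c=cv2.connectedComponentsWithStats(m)
for i in range(1,n):
    if s[i,4]>6:print(s[i],c[i])
i=1+np.argmax(s[1:,4]);P=plane(T,c[i],22);print("grip",P)
# near cap two views
print("cap",tri(S,(230+646*.4-400*.4,200+195*.4),T,(200+178*.4,190+247*.4)))
L=plane(T,(200+178*.4,190+247*.4),17);R=plane(T,(200+360*.4,190+263*.4),17);v=L-R
az=np.degrees(np.arctan2(v[0],v[1]));print(L,R,(L+R)/2,np.linalg.norm(v),az)
np.set_printoptions(precision=3,suppress=True)
plan(((P[0],P[1],130),None),((P[0],P[1],130),down(-az)),((P[0],P[1],20),None))
```

```text
[270 286   3   6  12] [271.3 288.5]
[291 286  34  12 283] [307.1 291.7]
[343 292   2   6  12] [343.5 294.5]
grip [355.5 148.6  22. ]
cap (array([362.4, 224.8,  16.3]), np.float64(0.12185036542224419))
[362.5 224.8  17. ] [346.   70.7  17. ] [354.2 147.8  17. ] 154.89205314732902 6.118686893369895
at [301.6 339.5 232.5] q [ 0.82  0.18  2.   -0.    0.96  0.93] f [-0.2 -1.1  0. ] w 40.0 t 9.1667
[-184.179   73.83   102.333    0.       0.       0.   ] rows 5.6
[ 0.     0.     0.     0.001 -0.001  0.   ] rows 0.0
[  0.   0. 110.   0.   0.   0.] rows 2.8
```

```bash
R='ee_pos|force|width'; python3 jog.py '[[-37,14.8,8,0,0,0],[-37,14.8,8,0,0,0],[-37,14.8,8,0,0,0],[-37,14.8,8,0,0,0],[-37,14.8,8,0,0,0]]'|grep -E "$R"; python3 jog.py '[[0,0,36,0,0,0],[0,0,36,0,0,0],[0,0,36,0,0,0],[0,0,0,0,0,0]]'|grep -E "$R"
python3 - <<'E'
from h import *
np.set_printoptions(precision=3,suppress=True)
plan(((355,148.3,20),down(-6.2)))
E
```

```text
ee_pos: [354.3, 143.3, 190.7]
ft_force: [1.1, 0.1, 0.5]
width: 39.7
grasp_force: 0.0
ee_pos: [350.3, 142.9, 77.9]
ft_force: [-1.7, -0.3, -0.3]
width: 39.9
grasp_force: 0.0
at [350.3 142.9  77.9] q [ 0.36  0.39  2.24 -0.    0.52  0.47] f [-1.7 -0.3 -0.3] w 39.9 t 9.9167
[ 6.318  4.797 57.802 -0.013  0.007 -0.005] rows 1.5
```

```bash
R='ee_pos|force|width|orient'; python3 jog.py '[[3,2.4,15,-0.013,0.007,0],[3,2.4,15,0,0,0],[0,0,15,0,0,0],[0,0,12,0,0,0],[0,0,0,0,0,0]]'|grep -E "$R";  python3 - <<'E'
from h import *
np.set_printoptions(precision=3,suppress=True)
plan(((355,148.3,20),down(-6.2)))
E
```

```text
ee_pos: [360.5, 151.3, 26.7]
orientation: [2.338, 2.093, 0.018]
ft_force: [-0.5, 0.1, 0.4]
width: 40.1
grasp_force: 0.0
at [360.5 151.3  26.7] q [0.37 0.53 2.24 0.   0.36 0.48] f [-0.5  0.1  0.4] w 40.1 t 10.3333
[-3.62  -5.215  6.607  0.011 -0.006 -0.002] rows 0.2
```

```bash
R='ee_pos|force|width|orient'; python3 jog.py '[[-2,-3,4,0.011,-0.006,0],[-1.6,-2.2,2.5,0,0,0],[0,0,0,0,0,0],[0,0,0,0,0,0]]'|grep -E "$R";  python3 - <<'E'
from h import *
np.set_printoptions(precision=3,suppress=True)
plan(((355,148.3,20),down(-6.2)))
E
```

```text
ee_pos: [355.9, 149.0, 21.0]
orientation: [2.34, 2.095, 0.004]
ft_force: [-0.8, 0.5, 0.1]
width: 39.9
grasp_force: 0.0
at [355.9 149.   21. ] q [ 0.37  0.54  2.25 -0.    0.35  0.48] f [-0.8  0.5  0.1] w 39.9 t 10.6667
[-0.821 -0.789  0.966  0.003 -0.001 -0.002] rows 0.0
```

```bash
R='ee_pos|force|width|orient'; python3 jog.py '[[0,0,0,0,0,0],[0,0,0,0,0,0],[0,0,0,0,0,0],[0,0,0,0,0,0],[0,0,0,0,0,0]]' 8|grep -E "$R"; python3 jog.py '[[0,0,-36,0,0,0],[0,0,-36,0,0,0],[0,0,-36,0,0,0],[0,0,-36,0,0,0],[0,0,-36,0,0,0]]'|grep -E "$R"
python3 - <<'E'
from h import *
np.set_printoptions(precision=3,suppress=True)
plan(((476.5,262,200),None),((476.5,262,200),down(90)))
E
```

```text
ee_pos: [356.0, 149.2, 20.5]
orientation: [2.339, 2.096, 0.004]
ft_force: [-1.1, 0.1, 3.4]
width: 18.0
grasp_force: 30.0
ee_pos: [354.7, 148.7, 201.8]
orientation: [2.34, 2.096, 0.002]
ft_force: [1.3, 0.9, -1.6]
width: 17.8
grasp_force: 30.0
at [354.7 148.7 201.8] q [ 0.37  0.12  2.16 -0.    0.85  0.48] f [ 1.3  0.9 -1.6] w 17.8 t 11.5
[125.963 108.654   2.021   0.      0.      0.   ] rows 4.2
[ 0.     0.     0.     0.001  0.001 -1.681] rows 14.0
```

```bash
R='ee_pos|force|width|orient'; python3 jog.py '[[25.2,21.7,0,0,0,0],[25.2,21.7,0,0,0,0],[25.2,21.7,0,0,0,0],[25.2,21.7,0,0,0,0],[25.2,21.7,0,0,0,0]]'|grep -E "$R"; for i in 1 2; do python3 jog.py '[[0,0,0,0,0,-0.12],[0,0,0,0,0,-0.12],[0,0,0,0,0,-0.12],[0,0,0,0,0,-0.12],[0,0,0,0,0,-0.12]]'|grep -E "$R"; done; python3 jog.py '[[0,0,0,0,0,-0.12],[0,0,0,0,0,-0.12],[0,0,0,0,0,-0.12],[0,0,0,0,0,-0.12],[0,0,0,0,0,0]]'|grep -E "$R"
python3 - <<'E'
from h import *
import pickle
np.set_printoptions(precision=3,suppress=True)
plan(((476.5,262,200),down(90)))
d={n:viewer.get_image(n) for n in("top","scene")};pickle.dump(d,open("c2.pkl","wb"))
a=cv2.resize(d["top"]["img"][160:280,180:340],(400,300));b=cv2.resize(d["scene"]["img"][160:300,200:340],(400,400))
z=np.zeros((400,800,3),np.uint8);z[:300,:400]=a;z[:,400:]=b
cv2.imwrite("pics/p3.png",z[:,:,::-1])
E
```

```text
ee_pos: [477.8, 263.3, 200.7]
orientation: [2.339, 2.096, 0.003]
ft_force: [0.4, 0.9, -0.5]
width: 18.0
grasp_force: 30.0
ee_pos: [476.7, 262.2, 200.1]
orientation: [1.608, 2.698, 0.001]
ft_force: [-0.7, -0.1, -0.5]
width: 18.1
grasp_force: 30.0
ee_pos: [476.7, 262.1, 200.2]
orientation: [0.739, 3.052, 0.001]
ft_force: [-0.2, -0.7, -0.7]
width: 17.5
grasp_force: 30.0
ee_pos: [476.7, 262.1, 200.2]
orientation: [-0.006, 3.14, 0.0]
ft_force: [0.2, 0.0, -1.2]
width: 17.5
grasp_force: 30.0
at [476.7 262.1 200.2] q [ 0.48  0.36  1.84 -0.    0.94 -1.09] f [ 0.2  0.  -1.2] w 17.5 t 13.1667
[ 0.225 -0.132  0.246  0.     0.001  0.004] rows 0.0
```

View pics/p3.png

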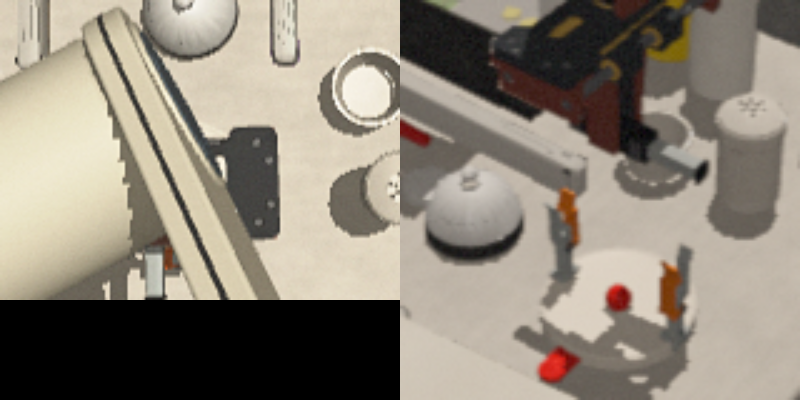

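The arm hides most of the top view, but the handle's near end shows at top px (242,269). In the scene view the near cap is at px (303,219). I'll lower the handle to just above the forks and compare the two there.

```bash
R='ee_pos|force|width|orient'; python3 jog.py '[[0,0,20,0,0,0],[0,0,20,0,0,0],[0,0,20,0,0,0],[0,0,18,0,0,0],[0,0,0,0,0,0]]'|grep -E "$R";  python3 - <<'E'
from h import *
import pickle
np.set_printoptions(precision=3,suppress=True)
plan(((476.5,262,121.5),down(90)))
d={n:viewer.get_image(n) for n in("top","scene")};pickle.dump(d,open("c3.pkl","wb"))
a=cv2.resize(d["top"]["img"][240:290,220:270],(400,400),interpolation=cv2.INTER_CUBIC);b=cv2.resize(d["scene"]["img"][205:285,235:315],(400,400),interpolation=cv2.INTER_CUBIC)
cv2.imwrite("pics/p4.png",np.hstack([a,b])[:,:,::-1])
for n,bx in(("scene",(235,215,345,320)),("top",(205,195,300,295))):
    for k in("red","orange"):print(n,k,blobs(d[n]["img"],k,bx))
E
```

```text
ee_pos: [475.2, 261.3, 119.5]
orientation: [-0.006, -3.139, 0.003]
ft_force: [-0.9, -1.1, -1.6]
width: 17.9
grasp_force: 30.0
at [475.2 261.3 119.5] q [ 0.48  0.48  1.89 -0.    0.78 -1.09] f [-0.9 -1.1 -1.6] w 17.9 t 13.6833
[-1.276  0.698 -1.962 -0.002 -0.003 -0.004] rows 0.1
scene red [(np.int32(51), [276.2, 263.8], [273, 260, 8, 9]), (np.int32(95), [254.7, 287.3], [249, 281, 13, 13])]
scene orange [(np.int32(34), [259.4, 237.0], [256, 232, 6, 13]), (np.int32(93), [294.0, 262.3], [291, 252, 8, 20])]
top red []
top orange [(np.int32(8), [244.0, 263.5], [244, 260, 1, 8])]
```

View pics/p4.png

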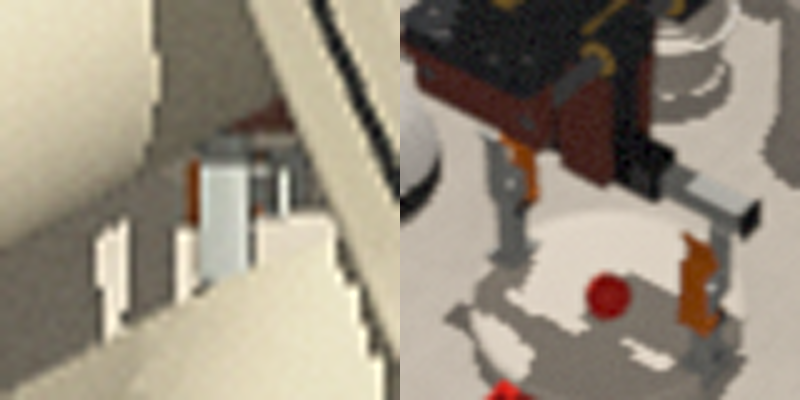

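Run:
```python
from h import *;import pickle
np.set_printoptions(precision=1,suppress=True)
d=pickle.load(open("c3.pkl","rb"));S,T=d["scene"],d["top"]
for x in(201,248):
  for y in(165,265): print("bar edge",x,y,plane(T,(220+x/8-.5,240+y/8-.5),116))
print("cap end scene@110 (world x if y=262)",plane(S,(235+350/5,205+217/5),110))
print("prong right edge z96",plane(T,(258.6,262),96),"jaw left",plane(T,(243.4,262),90))
d0=pickle.load(open("c0.pkl","rb"))["top"]["img"]
for r in(205,208,211,258,260,262,264):print(r,[tuple(int(v) for v in d0[r,c]) for c in range(240,262,1)] if r in(208,262) else "")
```

```text
bar edge 201 165 [429.  267.3 116. ]
bar edge 201 265 [405.4 267.7 116. ]
bar edge 248 165 [428.8 256.1 116. ]
bar edge 248 265 [405.2 256.5 116. ]
cap end scene@110 (world x if y=262) [403.5 259.2 110. ]
prong right edge z96 [423.8 242.6  96. ] jaw left [424.2 273.3  90. ]
205 
208 [(227, 215, 195), (171, 163, 145), (197, 200, 186), (149, 149, 140), (146, 148, 137), (198, 197, 184), (90, 91, 82), (126, 124, 113), (205, 207, 192), (213, 218, 203), (91, 71, 53), (113, 58, 35), (114, 59, 38), (255, 160, 54), (233, 114, 39), (244, 129, 50), (132, 66, 36), (171, 131, 100), (155, 151, 137), (234, 227, 203), (231, 221, 199), (228, 217, 196)]
211 
258 
260 
262 [(131, 122, 109), (109, 98, 89), (108, 109, 97), (142, 92, 61), (247, 120, 37), (195, 93, 38), (200, 98, 45), (194, 91, 35), (224, 107, 36), (199, 210, 203), (140, 143, 132), (95, 96, 91), (100, 99, 91), (86, 85, 79), (83, 81, 77), (231, 232, 217), (161, 162, 152), (192, 193, 180), (165, 156, 138), (244, 237, 215), (240, 231, 212), (236, 228, 206)]
264
```

Run:
```python
from h import *;import pickle
np.set_printoptions(precision=1,suppress=True)
d=pickle.load(open("c3.pkl","rb"));S,T=d["scene"],d["top"]
i=S["img"].astype(int)
# profile along bar top: project world line y=262,z=116
R,t=np.array(S["R"]),np.array(S["t"])
for x in range(394,452,3):
    X=R@np.array([x,260.,116.])+t;u=S["fx"]*X[0]/X[2]+S["cx"];v=S["fy"]*X[1]/X[2]+S["cy"]
    print(x,round(u,1),round(v,1),cv2.getRectSubPix(S["img"][...,1].copy(),(1,1),(u,v))[0,0])
print("ball S,T at 19",plane(S,(276.1,263.9),19),plane(T,(252.8,236),19))
for n,(a,z) in {"jawA":((294.1,262.1),70),"jawB":((258.8,233.2),78)}.items():print(n,plane(S,a,z))
```

```text
394 308.7 248.4 187
397 307.5 247.8 165
400 306.3 247.2 71
403 305.1 246.6 29
406 303.9 246.0 122
409 302.7 245.4 169
412 301.5 244.8 172
415 300.3 244.2 172
418 299.1 243.6 171
421 297.9 243.0 173
424 296.7 242.4 172
427 295.5 241.9 171
430 294.4 241.3 170
433 293.2 240.7 137
436 292.0 240.1 88
439 290.9 239.5 88
442 289.7 238.9 90
445 288.5 238.3 67
448 287.4 237.8 32
451 286.2 237.2 15
ball S,T at 19 [478.8 260.7  19. ] [475.8 261.8  19. ]
jawA [421.1 272.7  70. ]
jawB [531.9 253.   78. ]
```

The bar and slot agree to within about 1 mm in y (bar 261.9, dish 261.6) and x matches. Next I'll go down onto the jaws and then press in small steps.

```bash
R='ee_pos|ft_force|width|orient'; python3 jog.py '[[-0.5,0.3,3,0,0,0],[-0.5,0,3,0,0,0],[0,0,3,0,0,0],[0,0,3,0,0,0],[0,0,0,0,0,0]]'|grep -E "$R"; python3 jog.py '[[0,0,2,0,0,0],[0,0,2,0,0,0],[0,0,2,0,0,0],[0,0,0,0,0,0]]'|grep -E "$R"
python3 - <<'E'
from h import *
c=viewer.get_image("scene")
for k in("red","orange"):print(k,blobs(c["img"],k,(235,215,345,320)))
E
```

```text
ee_pos: [478.2, 262.6, 110.4]
orientation: [0.002, 3.14, 0.001]
ft_force: [0.8, 0.2, -0.9]
width: 17.9
ee_pos: [478.3, 262.5, 104.4]
orientation: [0.001, 3.14, 0.0]
ft_force: [0.3, -2.3, -0.5]
width: 18.3
red [(np.int32(52), [276.3, 263.7], [273, 260, 8, 8]), (np.int32(93), [254.6, 287.5], [249, 282, 13, 12])]
orange [(np.int32(102), [293.8, 261.9], [291, 252, 8, 20])]
```

```bash
R='ee_pos|ft_force'; python3 jog.py '[[1,-0.7,1.5,0,0,0],[0,0,1.5,0,0,0],[0,0,0,0,0,0]]'|grep -E "$R"; python3 jog.py '[[0,0,1.5,0,0,0],[0,0,1.5,0,0,0],[0,0,0,0,0,0]]'|grep -E "$R";python3 jog.py '[[0,0,1.5,0,0,0],[0,0,1.5,0,0,0],[0,0,0,0,0,0]]'|grep -E "$R"
python3 - <<'E'
from h import *
c=viewer.get_image("scene")
for k in("red","orange"):print(k,blobs(c["img"],k,(235,215,345,320)))
E
```

```text
ee_pos: [477.4, 261.8, 101.8]
ft_force: [-0.5, -3.2, 4.6]
ee_pos: [477.3, 261.7, 98.7]
ft_force: [1.6, -3.4, 2.7]
ee_pos: [477.6, 262.0, 95.9]
ft_force: [0.6, -2.6, 4.7]
red [(np.int32(50), [276.0, 264.3], [273, 261, 8, 8]), (np.int32(95), [254.7, 287.6], [249, 282, 13, 12])]
orange [(np.int32(91), [293.2, 263.0], [290, 253, 8, 19])]
```

```bash
R='ee_pos|ft_force'; python3 jog.py '[[0,-0.3,1.5,0,0,0],[0,0,1.5,0,0,0],[0,0,0,0,0,0]]'|grep -E "$R"; python3 jog.py '[[0,0,1.5,0,0,0],[0,0,1.5,0,0,0],[0,0,0,0,0,0]]'|grep -E "$R";python3 jog.py '[[0,0,1.5,0,0,0],[0,0,1.5,0,0,0],[0,0,0,0,0,0]]'|grep -E "$R"; python3 jog.py '[[0,0,1.5,0,0,0],[0,0,1.5,0,0,0],[0,0,0,0,0,0]]'|grep -E "$R";python3 - <<'E'
from h import *
c=viewer.get_image("scene")
for k in("red","orange"):print(k,blobs(c["img"],k,(235,215,345,320)))
E
```

```text
ee_pos: [478.0, 262.2, 93.9]
ft_force: [0.1, -3.5, 15.6]
ee_pos: [478.1, 262.3, 90.1]
ft_force: [2.5, -0.7, 5.0]
ee_pos: [478.0, 262.3, 86.8]
ft_force: [1.2, 0.2, 2.9]
ee_pos: [477.9, 262.2, 83.8]
ft_force: [0.8, 0.3, 1.5]
red [(np.int32(50), [275.9, 264.4], [273, 261, 7, 8]), (np.int32(91), [254.3, 287.8], [249, 282, 13, 12])]
orange [(np.int32(88), [292.8, 263.3], [290, 254, 8, 19])]
```

```bash
R='ee_pos|ft_force'; for i in 1 2; do python3 jog.py '[[0,0,1,0,0,0],[0,0,1,0,0,0],[0,0,0,0,0,0]]'|grep -E "$R"; done; python3 jog.py '[[0,0,0.7,0,0,0],[0,0,0,0,0,0]]'|grep -E "$R"
python3 - <<'E'
from h import *
c=viewer.get_image("scene")
for k in("red","orange"):print(k,blobs(c["img"],k,(235,215,345,320)))
cv2.imwrite("pics/p5.png",cv2.resize(c["img"][205:295,235:325],(600,600),interpolation=cv2.INTER_CUBIC)[:,:,::-1])
E
```

```text
ee_pos: [477.7, 262.2, 81.8]
ft_force: [1.4, 2.5, 4.2]
ee_pos: [477.7, 262.2, 79.8]
ft_force: [1.1, 2.2, 6.1]
ee_pos: [477.8, 262.2, 79.4]
ft_force: [1.6, 1.3, 7.0]
red [(np.int32(50), [275.9, 264.4], [273, 261, 7, 8]), (np.int32(92), [254.4, 287.8], [248, 282, 14, 12])]
orange [(np.int32(100), [293.5, 262.2], [291, 253, 7, 19])]
```

View pics/p5.png

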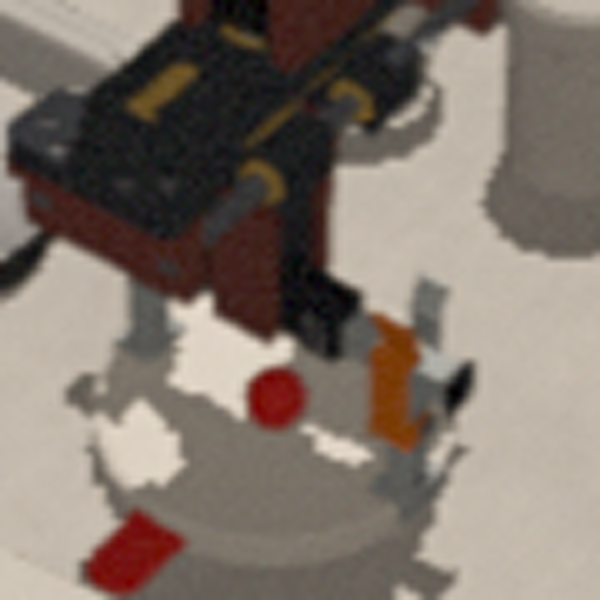

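The bar sits deep in the near clip and the orange jaw at crop (395,380) is back upright. The far clip is hidden behind the fingers. I'll press a little more until the floor is felt.

```bash
R='ee_pos|ft_force'; for i in 1 2 3; do python3 jog.py '[[0,0,0.8,0,0,0],[0,0,0,0,0,0]]'|grep -E "$R"; done
python3 - <<'E'
from h import *
c=viewer.get_image("scene")
for k in("red","orange"):print(k,blobs(c["img"],k,(235,215,345,320)))
print(ctrl.get_obs()["moment"])
E
```

```text
ee_pos: [478.0, 262.2, 78.8]
ft_force: [1.3, 0.2, 9.5]
ee_pos: [478.1, 262.2, 78.1]
ft_force: [0.8, 1.0, 10.0]
ee_pos: [478.1, 262.2, 78.0]
ft_force: [-0.9, -1.1, 19.1]
red [(np.int32(50), [275.9, 264.4], [273, 261, 7, 8]), (np.int32(91), [254.4, 287.8], [248, 282, 14, 12])]
orange [(np.int32(99), [293.6, 262.3], [291, 253, 7, 19])]
[-0.01618002  0.41437402 -0.06253637]
```

```bash
for i in 1 2 3; do python3 jog.py '[[0,0,0.8,0,0,0],[0,0,0,0,0,0]]'|grep -E "ee_pos|ft_f|orient"; python3 -c "
from h import *;o=ctrl.get_obs();print(o['moment'].round(2),(Ro.from_rotvec(o['orientation']).as_matrix()[:,2]).round(4))"; done
```

```text
ee_pos: [478.2, 262.2, 77.9]
orientation: [0.001, 3.138, 0.003]
ft_force: [-2.9, -3.1, 27.5]
[-0.3   0.75 -0.06] [ 0.0037  0.0017 -1.    ]
ee_pos: [478.2, 262.2, 77.8]
orientation: [0.001, 3.138, 0.003]
ft_force: [-6.4, -3.1, 34.3]
[-0.51  1.1  -0.04] [ 0.0039  0.0018 -1.    ]
ee_pos: [478.3, 262.2, 77.5]
orientation: [0.001, 3.137, 0.003]
ft_force: [-7.5, -4.7, 39.6]
[-0.69  1.14 -0.06] [ 0.0043  0.0019 -1.    ]
```

```bash
for i in 1 2; do python3 jog.py '[[0,0,0,0,0.01,0],[0,0,0,0,0,0]]'|grep -E "ee_pos|ft_f|orient"; python3 -c "
from h import *;o=ctrl.get_obs();print(o['moment'].round(2),(Ro.from_rotvec(o['orientation']).as_matrix()[:,2]).round(4))"; done
```

```text
ee_pos: [478.5, 262.2, 77.3]
orientation: [-0.001, -3.136, -0.003]
ft_force: [-7.1, -3.6, 37.5]
[-0.59  0.88 -0.13] [-0.0059  0.002  -1.    ]
ee_pos: [478.6, 262.2, 76.9]
orientation: [-0.001, -3.126, -0.003]
ft_force: [-5.3, -3.7, 32.0]
[-0.55  0.59 -0.05] [-0.0158  0.002  -0.9999]
```

```bash
for i in 1 2 3; do python3 jog.py '[[0,0,0.3,0,0.012,0],[0,0,0,0,0,0]]'|grep -E "ee_pos|ft_f"; python3 -c "
from h import *;o=ctrl.get_obs();print(o['moment'].round(2),(Ro.from_rotvec(o['orientation']).as_matrix()[:,2]).round(4))"; done
python3 - <<'E'
from h import *
c=viewer.get_image("scene")
for k in("red","orange"):print(k,blobs(c["img"],k,(235,215,345,320)))
E
```

```text
ee_pos: [478.7, 262.2, 76.5]
ft_force: [-3.7, -3.0, 31.5]
[-0.5   0.53 -0.06] [-0.0277  0.002  -0.9996]
ee_pos: [478.8, 262.2, 76.1]
ft_force: [-4.1, -2.1, 28.6]
[-0.45  0.38 -0.04] [-0.0397  0.002  -0.9992]
ee_pos: [478.8, 262.2, 75.7]
ft_force: [-3.0, -3.6, 27.6]
[-0.42  0.32 -0.05] [-0.0516  0.002  -0.9987]
red [(np.int32(55), [275.8, 264.2], [272, 260, 8, 9]), (np.int32(96), [254.2, 287.7], [248, 282, 14, 12])]
orange [(np.int32(95), [293.6, 262.6], [291, 253, 7, 19])]
```

Wrist forces can't show how the far clip sits, because the handle may have slipped in the pads. The handle will stay in the clips by itself, so I'll let go, back off and look.

```bash
R='ee_pos|ft_force|width|^t'; python3 jog.py '[[0,0,-0.7,0,0,0],[0,0,-0.7,0,0,0],[0,0,0,0,0,0]]'|grep -E "$R"; python3 jog.py '[[0,0,0,0,0,0],[0,0,0,0,0,0],[0,0,0,0,0,0],[0,0,0,0,0,0]]' 36|grep -E "$R";  python3 jog.py '[[0,0,-10,0,0,0],[0,0,-15,0,0,0],[0,0,-25,0,0,0],[0,0,-30,0,-0.05,0],[0,0,-40,0,0,0]]'|grep -E "$R"; python3 jog.py '[[40,0,-15,0,0,0],[40,0,-15,0,0,0],[40,0,-15,0,0,0],[0,0,0,0,0,0]]'|grep -E "$R"
python3 - <<'E'
from h import *
import pickle
d={n:viewer.get_image(n) for n in("top","scene")};pickle.dump(d,open("c4.pkl","wb"))
a=cv2.resize(d["top"]["img"][190:280,210:300],(400,400),interpolation=cv2.INTER_CUBIC);b=cv2.resize(d["scene"]["img"][210:300,235:325],(400,400),interpolation=cv2.INTER_CUBIC)
cv2.imwrite("pics/p6.png",np.hstack([a,b])[:,:,::-1])
for n,bx in(("scene",(235,215,345,320)),("top",(205,195,300,295))):
    for k in("red","orange"):print(n,k,blobs(d[n]["img"],k,bx))
E
```

```text
t: 19.33
ee_pos: [478.8, 262.2, 75.8]
ft_force: [1.4, -1.7, 11.8]
width: 17.8
t: 19.67
ee_pos: [476.8, 261.4, 74.1]
ft_force: [-0.4, 0.8, -0.2]
width: 35.2
t: 20.08
ee_pos: [479.9, 260.6, 194.1]
ft_force: [0.8, -0.2, -0.7]
width: 35.9
t: 20.42
ee_pos: [360.0, 260.8, 241.1]
ft_force: [0.2, -0.8, -0.3]
width: 35.9
scene red [(np.int32(50), [275.9, 264.2], [273, 260, 7, 9]), (np.int32(100), [254.6, 287.8], [249, 282, 13, 12])]
scene orange [(np.int32(44), [257.9, 230.8], [255, 226, 7, 10]), (np.int32(96), [293.7, 262.2], [291, 252, 7, 20])]
top red [(np.int32(123), [218.2, 236.4], [211, 232, 14, 10]), (np.int32(14), [255.4, 235.7], [254, 232, 4, 8])]
top orange [(np.int32(43), [253.4, 208.8], [251, 205, 6, 9]), (np.int32(40), [245.0, 263.3], [243, 259, 5, 9])]
```

View pics/p6.png

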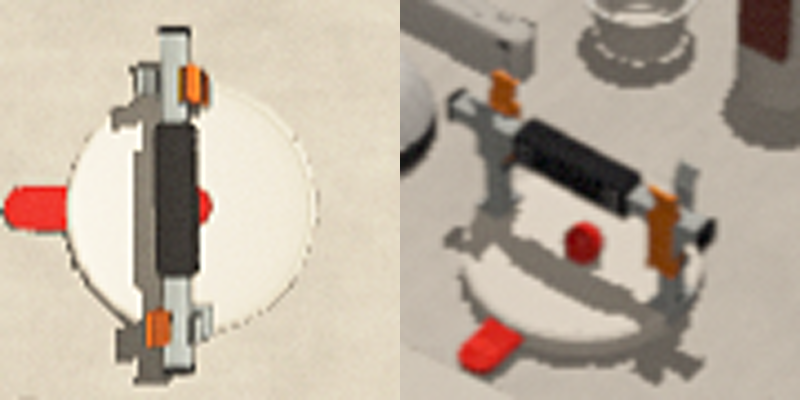

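The handle sits in both forks, the orange jaws stand over the bars, and the ball is still in the middle. I'll check the heights of both ends by triangulation.

Run:
```python
from h import *;import pickle
np.set_printoptions(precision=1,suppress=True)
d=pickle.load(open("c4.pkl","rb"));S,T=d["scene"],d["top"];k=400/90
st=lambda x,y:((x-400)/k+235-.4,y/k+210-.4);tt=lambda x,y:(x/k+210-.4,y/k+190-.4)
print("far cap",tri(S,st(459,104),T,tt(174,33)));print("near cap",tri(S,st(706,231),T,tt(179,368)))
def dk(I,bx,v):
    g=cv2.cvtColor(I,cv2.COLOR_RGB2HSV)[...,2];x0,y0,x1,y1=bx;m=np.zeros_like(g);m[y0:y1,x0:x1]=(g[y0:y1,x0:x1]<v)*255
    c=max(cv2.findContours(m,0,1)[0],key=cv2.contourArea);return cv2.minAreaRect(c)
a=dk(S["img"],(258,232,292,262),60);b=dk(T["img"],(242,214,258,256),60);print(a,b);print("grip",tri(S,a[0],T,b[0]))
print("grip top ends S",tri(S,st(525,125),T,tt(177,122)),tri(S,st(638,188),T,tt(177,275)))
np.set_printoptions(precision=3)
p=plane(T,b[0],81);plan(((p[0],p[1],200),down(90)),((p[0],p[1],80),None))
```

```text
far cap (array([554.9, 262.7,  73.2]), np.float64(1.0801063439222112))
near cap (array([403. , 263.1,  74.6]), np.float64(1.3085529768493016))
((273.52789306640625, 246.70657348632812), (29.354389190673828, 11.8632230758667), 21.370624542236328) ((249.0, 234.5), (33.0, 8.0), 90.0)
grip (array([479.8, 264.2,  74.6]), np.float64(3.782016509543804))
grip top ends S (array([513.6, 261.2,  80.5]), np.float64(1.006061210999941)) (array([444.2, 262.4,  78.5]), np.float64(0.06622633343218029))
at [364.5 262.  240.2] q [ 0.59  0.16  2.    0.    0.98 -0.98] f [ 0.  -0.3 -0.2] w 36.1 t 20.5167
[-113.715    0.203   40.019    0.002   -0.002    0.001] rows 3.0
[  0.   0. 120.   0.   0.   0.] rows 3.0
```

Both ends are level, and the grip top is at about 80 mm against 81 expected, so the handle is seated. I'll regrasp it deeper in the middle, then lift.

```bash
R='ee_pos|ft_force|width|^t'; python3 jog.py '[[-38,0,13,0,0,0],[-38,0,13,0,0,0],[-37.5,0,14,0,0,0],[0,0,0,0,0,0]]'|grep -E "$R"; python3 jog.py '[[0,0,35,0,0,0],[0,0,30,0,0,0],[0,0,20,0,0,0],[0,0,0,0,0,0]]'|grep -E "$R"
python3 - <<'E'
from h import *
np.set_printoptions(precision=3,suppress=True)
plan(((478,262,72),down(90)))
E
```

```text
t: 20.85
ee_pos: [484.5, 261.3, 195.4]
ft_force: [-0.4, -0.3, -0.0]
width: 35.9
t: 21.18
ee_pos: [476.2, 260.0, 108.9]
ft_force: [-1.5, 0.4, -0.1]
width: 36.0
at [476.2 260.  108.9] q [ 0.48  0.5   1.89  0.    0.77 -1.1 ] f [-1.5  0.4 -0.1] w 36.0 t 21.1833
[-2.245  2.117 36.917 -0.003 -0.011 -0.002] rows 0.9
```

```bash
R='ee_pos|ft_force|width|^t'; python3 jog.py '[[-1,1,12,-0.003,-0.011,-0.002],[-1,1,12,0,0,0],[0,0,10,0,0,0],[0,0,0,0,0,0],[0,0,0,0,0,0]]'|grep -E "$R"
python3 - <<'E'
from h import *
np.set_printoptions(precision=3,suppress=True)
plan(((478,262,72),down(90)))
E
```

```text
t: 21.6
ee_pos: [480.2, 263.7, 79.3]
ft_force: [0.1, 0.2, 0.0]
width: 36.0
at [480.2 263.7  79.3] q [ 0.48  0.55  1.9   0.    0.69 -1.09] f [0.1 0.2 0. ] w 36.0 t 21.6
[ 2.218 -1.733  7.299  0.003  0.006  0.001] rows 0.2
```

```bash
R='ee_pos|ft_force|width|grasp|^t'; python3 jog.py '[[1,-1,3,0.003,0.006,0],[1,-0.7,3,0,0,0],[0,0,1,0,0,0],[0,0,0,0,0,0],[0,0,0,0,0,0]]'|grep -E "$R"; python3 jog.py '[[0,0,0,0,0,0],[0,0,0,0,0,0],[0,0,0,0,0,0],[0,0,0,0,0,0],[0,0,0,0,0,0]]' 8|grep -E "$R";python3 - <<'E'
from h import *
np.set_printoptions(precision=3,suppress=True)
plan(((478,262,72),down(90)))
c=viewer.get_image("scene");print(blobs(c["img"],"red",(235,215,345,320)))
E
```

```text
t: 22.02
ee_pos: [478.2, 262.1, 72.6]
ft_force: [0.2, -0.0, -0.7]
width: 36.3
grasp_force: 0.0
t: 22.43
ee_pos: [478.2, 262.2, 72.6]
ft_force: [0.1, 0.1, 1.4]
width: 17.7
grasp_force: 30.0
at [478.2 262.2  72.6] q [ 0.48  0.56  1.9   0.    0.68 -1.09] f [0.1 0.1 1.4] w 17.7 t 22.4333
[ 0.244 -0.166  0.558  0.001  0.001  0.001] rows 0.0
[(np.int32(50), [275.9, 264.4], [273, 261, 7, 8]), (np.int32(96), [254.4, 287.8], [248, 282, 14, 12])]
```

```bash
R='ee_pos|ft_force|width|^t'; for i in 1 2; do python3 jog.py '[[0,0,-1,0,0,0],[0,0,-2,0,0,0],[0,0,-2,0,0,0],[0,0,-2,0,0,0],[0,0,-1,0,0,0]]'|grep -E "$R"; done
python3 - <<'E'
from h import *
c=viewer.get_image("scene")
for k in("red","orange"):print(k,blobs(c["img"],k,(235,205,345,320)))
print(ctrl.get_obs()["moment"])
cv2.imwrite("pics/p7.png",cv2.resize(c["img"][195:295,235:335],(500,500),interpolation=cv2.INTER_CUBIC)[:,:,::-1])
E
```

```text
t: 22.9
ee_pos: [477.9, 261.9, 80.4]
ft_force: [0.5, 0.3, -5.8]
width: 18.1
t: 23.32
ee_pos: [478.3, 262.2, 88.8]
ft_force: [0.7, 0.3, -4.8]
width: 17.7
red [(np.int32(51), [275.9, 259.5], [273, 256, 7, 8]), (np.int32(92), [254.5, 283.0], [249, 277, 13, 12])]
orange [(np.int32(103), [293.7, 257.3], [291, 247, 8, 20])]
[ 0.03023867 -0.11335372  0.05281107]
```

View pics/p7.png

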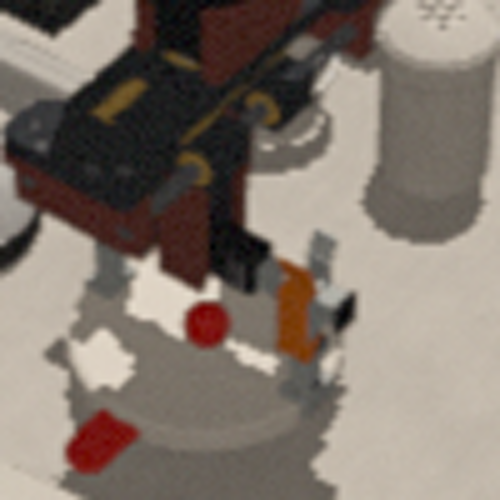

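The dish has risen with the handle (a 5 N load), the tab and ball have moved up together by about 5 px, and the ball is still in the middle. On up to about 10 cm.

```bash
R='ee_pos|ft_force'; python3 jog.py '[[0,0,-1.5,0,0,0],[0,0,-3,0,0,0],[0,0,-4,0,0,0],[0,0,-4,0,0,0],[0,0,-4,0,0,0]]'|grep -E "$R"; for i in 1 2 3; do python3 jog.py '[[0,0,-4,0,0,0],[0,0,-4,0,0,0],[0,0,-4,0,0,0],[0,0,-4,0,0,0],[0,0,-4,0,0,0]]'|grep -E "$R"; done;  python3 jog.py '[[0,0,-4,0,0,0],[0,0,-3,0,0,0],[0,0,-1.5,0,0,0],[0,0,0,0,0,0],[0,0,0,0,0,0]]'|grep -E "$R"
python3 - <<'E'
from h import *
c=viewer.get_image("scene")
for k in("red","orange"):print(k,blobs(c["img"],k,(205,175,345,320)))
b=blobs(c["img"],"red",(205,175,345,320))
o=ctrl.get_obs();h=o["ee_pos"][2]-72.6
print("h",h,[plane(c,x[1],z+h) for x,z in zip(b,(19,11))])
import math
bell=np.array([626.5,253]);
print(o["moment"],math.degrees(math.atan2(bell[1]-262,bell[0]-478)))
np.set_printoptions(precision=3,suppress=True)
E
```

```text
ee_pos: [478.2, 262.1, 105.5]
ft_force: [-0.8, -0.0, -5.1]
ee_pos: [478.1, 262.0, 125.4]
ft_force: [0.3, 0.5, -6.8]
ee_pos: [478.0, 262.0, 145.3]
ft_force: [0.3, -0.6, -6.0]
ee_pos: [478.1, 262.0, 165.3]
ft_force: [-0.3, -0.5, -5.3]
ee_pos: [478.0, 262.0, 173.4]
ft_force: [-0.3, 0.7, -5.7]
red [(np.int32(18), [206.9, 207.9], [205, 206, 5, 5]), (np.int32(57), [275.5, 231.4], [272, 228, 8, 8]), (np.int32(91), [252.9, 255.0], [247, 249, 14, 12])]
orange [(np.int32(131), [294.1, 227.1], [291, 216, 8, 23])]
h 100.68779111092414 [array([647.86129762, 290.92122718, 119.68779111]), array([482.90687575, 255.3206927 , 111.68779111])]
[ 0.0030347  -0.13619547  0.00443243] -3.4682292589171477
```

```bash
python3 - <<'E'
from h import *;import pickle
d=pickle.load(open("c0.pkl","rb"))
k,e=tri(d["scene"],(225.2,222.3),d["top"],(253.2,160.8));print("knob",k,e,np.degrees(np.arctan2(k[1]-262,k[0]-477)))
E
python3 jog.py '[[0,0,0,0,0,0.01],[0,0,0,0,0,0.02],[0,0,0,0,0,0.03],[0,0,0,0,0,0.04],[0,0,0,0,0,0.04]]' | grep -E "ee|orient"; for i in 1 2 3; do python3 jog.py '[[0,0,0,0,0,0.04],[0,0,0,0,0,0.04],[0,0,0,0,0,0.04],[0,0,0,0,0,0.04],[0,0,0,0,0,0.04]]'| grep -E "ee|orient"; done
python3 - <<'E'
from h import *
c=viewer.get_image("scene");b=blobs(c["img"],"red",(215,175,345,320));print(b)
E
```

```text
knob [632.14488746 253.73282831  58.33687845] 0.6325641427548231 -3.0502228389561963
ee_pos: [478.0, 262.0, 173.3]
orientation: [0.223, 3.133, 0.001]
ee_pos: [478.0, 262.0, 173.3]
orientation: [0.534, 3.095, 0.001]
ee_pos: [478.0, 262.0, 173.2]
orientation: [0.841, 3.026, 0.001]
ee_pos: [478.0, 262.0, 173.3]
orientation: [1.139, 2.927, 0.001]
[(np.int32(8), [271.5, 232.0], [271, 230, 2, 5]), (np.int32(96), [239.4, 239.8], [233, 236, 14, 9])]
```

```bash
for i in 1 2 3 4; do python3 jog.py '[[0,0,0,0,0,0.04],[0,0,0,0,0,0.04],[0,0,0,0,0,0.04],[0,0,0,0,0,0.04],[0,0,0,0,0,0.04]]'| grep -E "ee|orient"; done; python3 jog.py '[[0,0,0,0,0,0.03],[0,0,0,0,0,0.03],[0,0,0,0,0,0.015],[0,0,0,0,0,0],[0,0,0,0,0,0]]'
python3 jog.py '[[0,0,0,0,0,0],[0,0,0,0,0,0],[0,0,0,0,0,0],[0,0,0,0,0,0],[0,0,0,0,0,0]]' | tail -3
python3 - <<'E'
from h import *
d={n:viewer.get_image(n) for n in("top","scene")}
a=cv2.resize(d["top"]["img"][140:290,190:340],(400,400));b=cv2.resize(d["scene"]["img"][170:310,195:335],(400,400))
cv2.imwrite("pics/p8.png",np.hstack([a,b])[:,:,::-1])
for n,bx in(("scene",(200,175,345,320)),("top",(205,150,300,295))):
    bl=blobs(d[n]["img"],"red",bx);print(n,bl,[plane(d[n],x[1],111).round(1) for x in bl])
E
```

```text
ee_pos: [478.0, 262.0, 173.3]
orientation: [1.424, 2.8, 0.002]
ee_pos: [478.0, 262.0, 173.3]
orientation: [1.696, 2.644, 0.002]
ee_pos: [478.0, 262.0, 173.3]
orientation: [1.952, 2.462, 0.002]
ee_pos: [478.0, 262.0, 173.3]
orientation: [2.188, 2.255, 0.002]
t: 29.3
ee_pos: [478.1, 262.0, 173.4]
orientation: [2.268, 2.174, 0.002]
ft_force: [-0.4, 0.1, -5.7]
width: 17.8
grasp_force: 30.0
ft_force: [-0.7, 0.7, -5.8]
width: 17.9
grasp_force: 30.0
scene [(np.int32(40), [204.2, 206.6], [200, 203, 10, 8]), (np.int32(45), [246.4, 219.3], [243, 216, 8, 8]), (np.int32(54), [274.5, 231.6], [271, 228, 8, 8])] [array([663.7, 284. , 111. ]), array([558.7, 261.2, 111. ]), array([484.7, 256.5, 111. ])]
top [] []
```

View pics/p8.png

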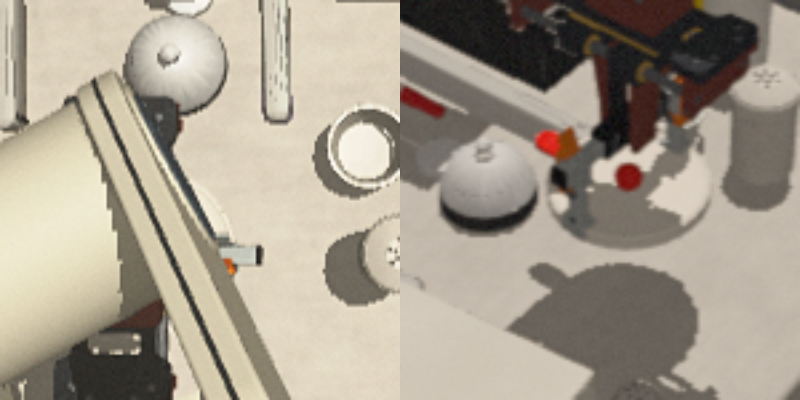

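The dish hangs level about 10 cm up with the ball in its middle. The tab (crop 549,141; world about 559, 261) points at the bell, and its line passes within about 10 mm of the bell's centre. I'm handing the job in.

```bash
python3 -c "
from workcell import ctrl, viewer
print(ctrl.close_job())"
```

```text
the job is handed in; nothing more can be done
None
```

The job is handed in at about 29 s of the 61 s allowed: the handle is clipped into the dish, which hangs level and still about 10 cm up with the ball in the middle and the red tab pointing at the bell. The hand-in returned no verdict, and the last pictures show neither jaw clearly.

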